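# Refit the intake filter of the vacuum unit

### The arm

A 6-joint arm with a two-finger parallel gripper is mounted at the origin on the work surface. World frame = base frame: x ahead of the robot, y to its left, z up, the work surface at z = 0. Lengths are in m, angles in rad, forces in N, time in s.
With the tool pointing down it reaches from about 0.3 to 0.775 m from the base axis. Payload 14.6 kg.
Tool frame: the origin (TCP) lies at the very end of the fingers, on their centre line; the grasp point (between the pads) lies 19 mm behind it; z points along the fingers, y is the line along which they close (so a half turn about z gives the same grasp; the last joint's range is limited). The gripper opens to 94 mm and grips with 3 to 60 N. Pads are 16 mm wide; open, the fingers measure 119 mm over their backs; the gripper's body (75 mm by 177 mm) begins 78 mm behind the grasp point.
Start: joints at [1.141, 0.3, 1.521, -0, 1.321, -0.067], TCP at [0.195, 0.514, 0.205] pointing down, gripper open.
Joint ranges: [-3.03, 3.03], [-0.79, 2.21], [0.23, 2.52], [-1.04, 4.18], [0, 3.07], [-2.55, 2.55]. Speed limits (rad/s): [2.22, 2.22, 2.57, 3.14, 3.14, 3.14].

### API

Orientations are given as [roll, pitch, yaw] about the fixed x, y, z axes, in that order (R = Rz(yaw) Ry(pitch) Rx(roll)).
In Python, from station import status, vision, order, silhouettes gives the robot as it stands. The module is installed in compiled form; this text tells all that it offers.
- The arm moves only by the shell command python3 -m pendant 'ROWS' [FORCE]. ROWS is JSON, one flat list of numbers, 7 for each row, row after row: the shift along the tool's x, y, z in units of 500 mm (1.0 is 500 mm), then the turn, a rotation vector about the tool's x, y, z in units of 90 degrees (1.0 is 90 degrees), then the opening, from -1 (shut) to 1 (fully open). A call has 1 to 12 rows; each row is the pose to reach, as a shift and turn from the pose commanded when the call began, along the tool's axes at that moment; what a row does not reach only later rows make up. A row lasts 1/10 s, in which the tool goes at most 50 mm and 8.59 degrees, less where a joint would pass 70% of its speed; a pose out of reach is approached as far as the arm can. A call with a number of a shift or a turn outside -1 to 1 is refused whole. A call with a gripper value outside its range is refused whole. The fingers move at their own pace and stop on an object; FORCE is the grip in N (left out, the last holds). Time passes only in rows, so rows that repeat a pose let the fingers close. It gives the time, the measured TCP pose, the force, the opening and the grip force at its end, in the units of the state.
- status.get_obs(): the state, without advancing time (a new reading comes with each control period).
- vision.camera(name): name is "scene" or "top"; returns a dict with "pixels" (384x512x3 uint8, red, green, blue), "K" (3x3 intrinsics, pixels), "k1" (the pictures are not rectified: a ray, as slopes to the right and down, at radius r is drawn at 1 + k1 r^2 times it, then the intrinsics apply), "R" (3x3) and "t" (3): a world point X has camera coordinates R X + t. Camera axes: x right, y down, z forward; pixel columns grow to the right and rows downward; lengths in m; the calibration is good to about 2 mm. A picture is of the moment at which its call begins. There is no depth.
- order.hand_in(): hands the job in; it is judged then, once.
Trained networks look in a picture, given as the dict that the camera call returned (one of the last four; its "shot" number tells which), for a name from the list of things; names that differ only in an ending like _2 or _b are one class to them, and where a whole thing is asked for, a point or a joint stands for the part that bears it (a point fixed in the world has none). Each returns a list of dicts, best first, with "score" (0 to 1); they miss things now and then, are a little off and sometimes report something else, mostly with a low value. They report only what shows in the picture. A call takes as long as a camera call. They do not tell look-alikes from the thing itself.
- silhouettes(target, picture): "region" (384x512 bool, what is visible of it) and "extent" ([left, top, right, bottom] in pixels, round what is visible of it).
The state is a dict: "time_s": time; "qpos": joint angles; "joint_vel": joint speeds; "tau": joint torques, N m; "ee_pos": TCP position; "eef_rot": TCP orientation; "force": force on the tool from outside, world axes, zero at the start; "moment": the same for the moment, N m; "grip_width": finger opening in m; "grip_force": force on a finger pad.
Only numpy, scipy, OpenCV 4.12 (cv2) and the standard library are available. Lean on these libraries where they do the work, as an engineer would, in place of code of your own. Each camera call takes 0.05 s, during which the arm holds its last target. There are 200 camera calls.

### The job

Refit the filter of the vacuum unit: lower the pleated filter cartridge, tab up, into the open housing on top of the unit, then set the grey cover over it and press it straight down until it snaps over both catches. The seal is new and has to bed in, so do not let go after the snap: keep pressing firmly enough to squeeze the seal right down, and finish while still holding the cover pressed like that. Leave the other things on the bench where they are.

Things in the scene. Friction and masses are not known exactly. Their poses are not given: they have to be found in the camera images.
- unit: Vacuum unit: fixed grey metal case, 220 (x) by 280 mm (y), 72 mm high, sloping control panel on its -x front; it may stand turned by up to 17 degrees. Origin under its centre. On its top stand the filter housing (see well) and, over 120 mm from it on the +y side, a dial gauge and a brass hose tail up to 105 mm high.
- well (a point): Centre of the mouth of the open dark grey filter housing on the unit, level with the top of its walls, 110 mm above the bench; x along its long side, z up. Housing 96 (x) by 72 mm (y) outside, 4 mm walls, inside 88 x 64 mm, 35 mm deep. A seal on the rim stands 3 mm higher.
- catch_front (a joint): Sprung steel catch in the middle of the housing's -x end wall, its value the distance pushed in, m (0 to 0.0035). Smooth round nose 32 mm wide, sticking out 4 mm, 7.4 mm below the rim. About 3 N moves it, then 5.5 N per mm.
- catch_rear (a joint): The same catch in the +x end wall.
- seal (a joint): Black rubber seal ring on the housing's rim. Its squeeze in m: 0 free, 0.003 squeezed right down (cover flange on the rim). It springs at 4 N per mm: the snapped cover alone holds it at about 0.0012; a steady push of 12 N squeezes it right down, 12 to 20 N is a good firm push. Over 0.0022 counts as squeezed down.
- cover: Grey plastic snap cover, about 0.11 kg, right way up on the bench on its skirt. Origin: centre, level with the skirt's lower edge; x along the long side, z up. Flange 112 (x) by 83 mm (y), underside (meets the seal) 18 mm, top 22 mm above the origin. Hollow dome in the middle, 60 (x) by 40 mm (y), from 22 to 44 mm above the origin: grip it across y. Either way round fits.
- cover_bead (a point): On the cover: middle of the snap bead inside the +x end of its skirt, 3.5 mm above the cover's origin (the -x end has the same). Skirt play in y 2.5 mm a side. Going down, beads meet the catches with the cover's origin 6 mm below well; the push rises to 12 N or so and drops suddenly at about 11 mm below. Snapped on: 16 mm below; seal squeezed down: 18 mm.
- cartridge: Filter cartridge: block 82 (x) by 58 (y) by 30 mm high, white pleats in a pale plastic frame, about 0.09 kg, upright on the bench. Origin: centre of its underside, z up. On top a tab 36 (x) by 12 mm (y), top 50 mm above the origin: grip it across y. It goes in tab up, either way round, 3 mm play a side; home, its origin is 35 mm below well and the tab stands 15 mm above the rim.
- weight: Bystander: steel loading weight, 60 mm disc, 48 mm high with its knob. Origin under its centre.
- yarn_cone: Bystander: cone of grey yarn, 80 mm wide, 145 mm high. Origin under its centre.
- jar: Bystander: jar with white cap, 60 mm wide, 85 mm high. Origin under its centre.
- pick_glass: Bystander: small folding magnifier of bare metal, 40 x 40 x 52 mm. Origin under its centre.
- screwdriver: Bystander: screwdriver lying on the bench.
- pilling_tube: Bystander: upright pale rubber tube, 33 mm wide, 140 mm high. Origin under its centre.
- tin: Bystander: empty shallow steel tray, 80 x 120 x 28 mm. Origin under its centre.
Mind the look-alikes: they are no part of the job. What is shaped like the cover but purple or yellow is not meant.

How it is judged:
On the way, in this order (a step that is already met when the one before it is completed fails the run):
1. the cartridge stands upright on the floor of the housing (horizontal distance between cartridge and well below 0.006 m and z of cartridge in the frame of well below -0.032 m and angle between cartridge's own z axis and vertical below 0.06 rad and angle between the x axis of cartridge and the x axis of well, either way round below 0.15 rad), for 0.2 s.
2. the cover has snapped down over the catches, with the cartridge inside (all of step 1 and horizontal distance between cover and well below 0.006 m and z of cover in the frame of well below -0.0135 m and angle between cover's own z axis and vertical below 0.05 rad and angle between the x axis of cover and the x axis of well, either way round below 0.1 rad), for 0.2 s.
At the end, for the whole second after the job is handed in: Cartridge upright on the floor of the housing (within 6 mm of centre); cover snapped on over it (within 6 mm of centre, level, origin over 13.5 mm below well); the robot still touching the cover and pressing it so that the seal stays squeezed over 2.2 of its 3 mm, all through the last second (all of step 2 and value of joint seal above 0.0022 m and (contact force between cover and the fingers above 2 N or contact force between cover and the arm above 2 N) and linear speed of cover below 0.02 m/s); the arm keeps its last pose, push and grip.
It fails at once if another thing on the bench is pushed more than 30 mm from its place (distance of any of weight, yarn_cone, jar, pick_glass, screwdriver, pilling_tube, tin from where it was at the start of the episode above 0.03 m).
It fails at once if another thing on the bench is tipped over (angle between any of weight, yarn_cone, jar, pick_glass, pilling_tube, tin's own z axis and vertical above 0.5 rad).
It also fails if it takes over 72 s, if anything falls off the work surface, if the arm or the gripper's body presses on something with over 40 N, if the wrist force passes 120 N, or if a joint passes its speed limit or range.

## Working session

There is one attempt and no reset: what is moved stays moved. The work goes in short steps, Python scripts to look and compute and a shell command to move; the robot and the scene stay as the last step left them, time stands still between calls to the robot, and variables do not carry over. Pictures are saved under pics/ and viewed, at most 10 in all, crops included, and the job is handed in when it is done.

```bash
mkdir -p pics
cat > h.py <<'E'
import numpy as np, cv2, pickle
from station import status, vision, order, silhouettes
E
python3 - <<'E'
from h import *
o=status.get_obs(); print(o)
P={}
for n in("scene","top"):
    p=vision.camera(n); cv2.imwrite(f"pics/{n}0.png",p["pixels"][:,:,::-1]); P[n]=p
    print(n,p["K"].tolist(),p["k1"],p["R"].tolist(),p["t"].tolist())
    for t in("unit","cover","cartridge","well","seal","catch_front"):
        try:
            for d in silhouettes(t,p)[:4]: 
                ys,xs=np.nonzero(d["region"]); print(t,round(d["score"],2),d["extent"],len(xs),xs.mean().round(1),ys.mean().round(1))
        except Exception as e: print(t,e)
pickle.dump(P,open("p0.pkl","wb"))
E
```

```text
{'time_s': 0.0, 'qpos': array([ 1.14141590e+00,  3.00496390e-01,  1.52159349e+00,  1.81925901e-05,
        1.32072867e+00, -6.65996520e-02]), 'joint_vel': array([-0.00271478,  0.00104299, -0.00108838,  0.00021302, -0.00112923,
        0.00157252]), 'tau': array([ 8.68230163e-04, -5.31795430e+01, -3.52741170e+01,  7.08779809e-02,
        2.43610900e-02, -6.57323335e-05]), 'ee_pos': array([0.19506431, 0.5139515 , 0.20486722]), 'eef_rot': array([-3.14037064e+00, -9.91664745e-05,  2.77880730e+00]), 'force': array([-0.61676776, -0.14497881,  0.75537153]), 'moment': array([ 0.01397877, -0.03699947,  0.02214224]), 'grip_force': 0.0, 'grip_width': 0.09401135380702381}
scene [[384.854384262638, 0.0, 253.2858044452956], [0.0, 384.854384262638, 191.91109892845517], [0.0, 0.0, 1.0]] -0.048667619314016634 [[-0.7593521424529188, 0.6502807285206268, -0.022788108013715086], [0.4102000381995454, 0.45122922480535066, -0.7925453396132324], [-0.5050943005155111, -0.6111686844041058, -0.6093870582729022]] [0.4771252097506598, -0.10931059959211586, 1.3279346002923307]
unit 0.98 [244.0, 220.1, 394.0, 358.7
[... 512 characters left out ...]
7454696, -0.9996177455959304, 0.021304565759140418], [-0.9934844180061494, -0.019903915968616688, -0.11221651085333546], [0.11259765988447028, -0.019188455352723045, -0.9934553689873125]] [-0.13618855975825897, 0.5394540010546797, 1.129127087955749]
unit 0.88 [107.2, 128.7, 206.4, 205.8] 5910 158.8 165.5
unit 0.52 [269.5, 157.7, 285.7, 176.3] 236 275.8 166.1
cover 0.67 [349.5, 249.3, 389.0, 288.2] 881 368.7 267.2
cover 0.67 [353.1, 155.0, 383.9, 179.6] 617 367.1 168.3
cover 0.66 [299.2, 255.9, 337.2, 293.5] 912 316.2 274.7
cover 0.62 [292.3, 184.2, 334.9, 226.5] 911 312.8 205.6
cartridge 0.56 [236.0, 199.0, 265.0, 223.3] 431 249.8 210.1
well 0.79 [112.0, 127.0, 207.8, 206.8] 5951 159.2 165.5
```

View pics/top0.png

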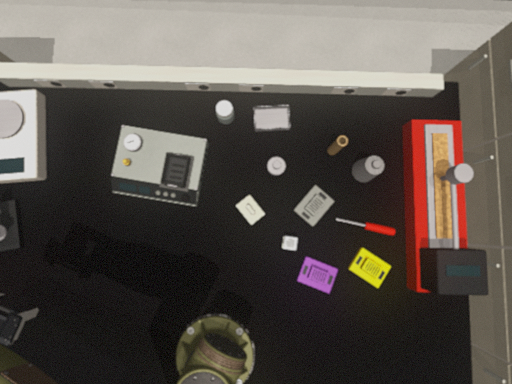

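View pics/scene0.png

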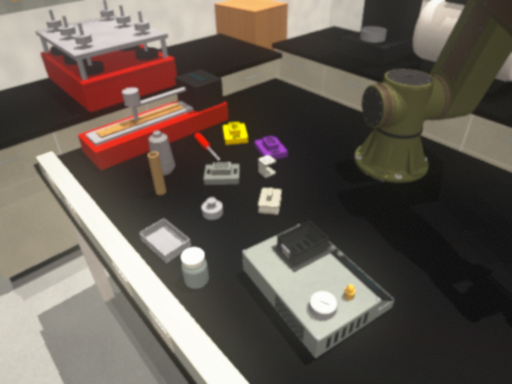

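The top view shows the grey cover at (313,205), the cartridge at (250,210) and the unit with its dark well at (178,170). The purple and yellow covers at (318,275) and (370,267) are look-alikes. In the scene view the same things are at (222,173), (270,201) and (303,243).

```bash
cat >> h.py <<'E'
from scipy.optimize import minimize
def proj(p,X):
    c=X@p["R"].T+p["t"]; s=c[:,:2]/c[:,2:]; r2=(s**2).sum(1,keepdims=True); s=s*(1+p["k1"]*r2)
    return s@p["K"][:2,:2].T+p["K"][:2,2]
def box(a,b,z0,z1,taper=0): return np.array([[sx*a/2,sy*b/2,z] for z in(z0,z1) for sx in(-1,1) for sy in(-1,1)])/1000
MOD={"cover":[box(112,83,0,22),box(60,40,22,44)],"cartridge":[box(82,58,0,30),box(36,12,30,50)],"housing":[box(96,72,-38,3)]}
def place(B,q):
    x,y,z,w=q;c,s=np.cos(w),np.sin(w); return B@np.array([[c,s,0],[-s,c,0],[0,0,1]])+[x,y,z]
S=8
def render(p,m,q,org,sz):
    im=np.zeros((sz*S,sz*S),np.uint8)
    for B in MOD[m]:
        u=(proj(p,place(B,q))-org+0.5)*S
        cv2.fillConvexPoly(im,cv2.convexHull(np.round(u).astype(np.int32)),255)
    return cv2.resize(im,(sz,sz),interpolation=cv2.INTER_AREA)/255.
def fit(m,views,q0,fixz=None,sz=96):
    V=[]
    for p,mask in views:
        c=proj(p,np.array([[q0[0],q0[1],q0[2]]]))[0]; org=np.round(c)-sz//2; i,j=org.astype(int)[::-1]
        pad=np.pad(mask.astype(float),sz); V.append((p,org,pad[i+sz:i+2*sz,j+sz:j+2*sz]))
    def cost(d):
        q=np.array(q0)+d*[.01,.01,.01,.2]
        if fixz is not None:q[2]=fixz
        return sum(np.abs(render(p,m,q,o,sz)-k).sum()/k.sum() for p,o,k in V)
    best=None
    for w0 in np.arange(0,np.pi/.2,1.3 if len(q0)==4 and q0[3]==0 else 100):
        r=minimize(cost,[0,0,0,w0],method="Nelder-Mead",options=dict(initial_simplex=np.array([0,0,0,w0])+np.vstack([np.zeros(4),np.eye(4)*1.5]),maxiter=300))
        if best is None or r.fun<best.fun:best=r
    q=np.array(q0)+best.x*[.01,.01,.01,.2]
    if fixz is not None:q[2]=fixz
    return q,best.fun
def ground(p,uv,z):
    xy=(np.array(uv)-p["K"][:2,2])/p["K"][0,0]
    s=xy.copy()
    for _ in range(5): s=xy/(1+p["k1"]*(s**2).sum())
    d=p["R"].T@np.array([*s,1]); c=-p["R"].T@p["t"]; return c+d*(z-c[2])/d[2]
def mask_at(t,p,uv):
    L=[d for d in silhouettes(t,p)]
    L=[(np.hypot(*(np.argwhere(d["region"]).mean(0)[::-1]-uv)),d) for d in L]
    L.sort(key=lambda a:a[0]); return L[0][1]["region"] if L and L[0][0]<15 else None
E
python3 - <<'E'
from h import *
P={n:vision.camera(n) for n in("scene","top")}
pickle.dump(P,open("p0.pkl","wb"))
A={"cover":((222,173),(313,205)),"cartridge":((270,201),(250,210))}
M={}
for m,(a,b) in A.items():
    ms=mask_at(m,P["scene"],a); mt=mask_at(m,P["top"],b)
    M[m]=(ms,mt)
    g=ground(P["top"],b,.02); print(m,g,[None if k is None else k.sum() for k in (ms,mt)])
    v=[(P["scene"],ms),(P["top"],mt)]
    for vv in (v,v[:1],v[1:]):
        if any(k is None for _,k in vv):continue
        print(m,len(vv),*fit(m,vv,[g[0],g[1],0,0],None if len(vv)==2 else 0.))
# housing by darkness
out=[]
for n,c,h in(("scene",(303,243),40),("top",(178,170),28)):
    im=P[n]["pixels"]; g=cv2.cvtColor(im,cv2.COLOR_RGB2GRAY); cr=im[c[1]-h:c[1]+h,c[0]-h:c[0]+h,::-1]
    out.append(cv2.resize(cr,(400,400),interpolation=cv2.INTER_CUBIC))
cv2.imwrite("pics/c.png",np.hstack(out))
print(ground(P["top"],(178,170),.11))
E
```

```text
cover [ 0.49066016 -0.31576595  0.02      ] [np.int64(660), np.int64(819)]
cover 2 [ 0.48983945 -0.31707154  0.0029634  -0.70549166] 0.19696913108677816
cover 1 [ 0.48886392 -0.32395025  0.          2.4700802 ] 0.10203802733214498
cover 1 [ 0.48896139 -0.31673097  0.          2.43013903] 0.05919222389810625
cartridge [ 0.4699353  -0.10445688  0.02      ] [np.int64(545), np.int64(471)]
cartridge 2 [ 0.47231784 -0.10468404  0.00222769  0.64912485] 0.20690768666102177
cartridge 1 [ 0.47288931 -0.10758765  0.          0.69255608] 0.06514121244828207
cartridge 1 [ 0.47100363 -0.10309973  0.          0.67130522] 0.07650805545147996
[0.58552524 0.12203524 0.11      ]
```

View pics/c.png

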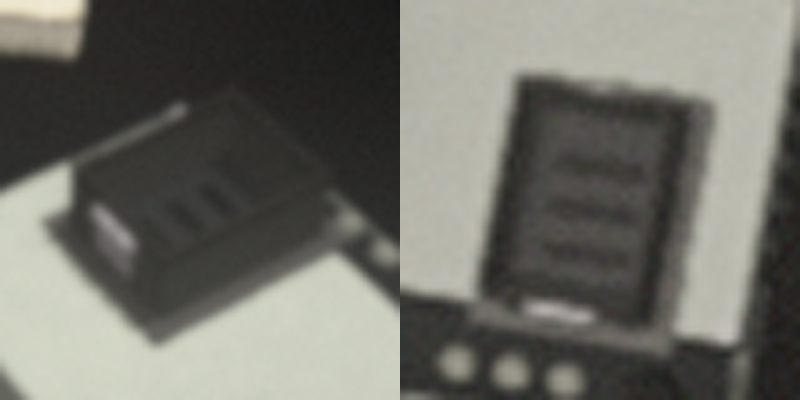

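The right crop (top view) shows the rim's outer corners near (518,75), (690,105), (658,325) and (482,292). The left crop (scene view) shows them near (70,165), (232,90), (330,180) and (140,265).

Run:
```python
from h import *
from scipy.optimize import least_squares
P=pickle.load(open("p0.pkl","rb"))
T=np.array([[120,77],[288,105],[258,325],[82,292]])/(400/56)+[150,142]-.5
Sc=np.array([[232,90],[70,165],[140,265],[330,180]])/5+[263,203]-.5  # need order
C=np.array([[48,36,3],[48,-36,3],[-48,-36,3],[-48,36,3]])/1000.
def f(q,use=(1,1),o=0):
    X=place(C,q); a=(proj(P["top"],X)-T).ravel()
    b=proj(P["scene"],X); b=b-Sc[np.argmin(np.linalg.norm(b[:,None]-Sc,axis=2),1)]
    return np.r_[a*use[0],b.ravel()*use[1]]
for use in((1,1),(1,0),(0,1)):
    g=lambda r:f(np.r_[r[:2],r[2] if use==(1,1) else .11,r[3]],use)
    r=least_squares(g,[.585,.122,.11,-.15],x_scale=[.01,.01,.01,.1]); print(use,r.x,r.fun.round(1))
q=r.x
# unit yaw from silhouette
m=silhouettes("unit",P["top"])[0]["region"].astype(np.uint8)
print(cv2.minAreaRect(cv2.findContours(m,0,1)[0][0]))
```

```text
(1, 1) [ 0.58869193  0.12857906  0.10563804 -0.17559007] [ 1.8 -0.3  0.8  0.2 -1.6 -0.7  0.3 -0.6  3.  -0.5 -1.   0.  -0.1  0.3
 -0.7  0.1]
(1, 0) [ 0.58680258  0.12862918  0.11000463 -0.12618676] [ 0.6  0.4 -0.1 -0.2 -1.  -0.7  0.5  0.5  0.  -0.  -0.  -0.  -0.  -0.
 -0.  -0. ]
(0, 1) [ 0.5927874   0.13107934  0.11       -0.21115878] [ 0.  -0.   0.  -0.  -0.  -0.  -0.  -0.   1.6 -0.6 -1.4 -0.6  0.5  0.5
 -0.8  0.8]
((158.48959350585938, 165.3602752685547), (89.37103271484375, 68.37054443359375), 9.7824068069458)
```

```bash
cat >> h.py <<'E'
from scipy.spatial.transform import Rotation as Ro
def go(x,y,z,yaw):
    o=status.get_obs(); R=Ro.from_euler("xyz",o["eef_rot"]); T=Ro.from_euler("xyz",[np.pi,0,yaw])
    d=R.inv().apply(np.array([x,y,z])-o["ee_pos"])/.5; r=(R.inv()*T).as_rotvec()/(np.pi/2)
    print("row",d.round(4),r.round(4))
E
python3 -c "
from h import *
go(.472,-.105,.2,.66)"
```

```text
row [-0.9571 -0.9613  0.0109] [ 0.     -0.      1.3489]
```

```bash
python3 -m pendant '[-0.957,-0.961,0.01,0,0,0.9,1,-0.957,-0.961,0.01,0,0,0.9,1,-0.957,-0.961,0.01,0,0,0.9,1,-0.957,-0.961,0.01,0,0,0.9,1,-0.957,-0.961,0.01,0,0,0.9,1,-0.957,-0.961,0.01,0,0,0.9,1,-0.957,-0.961,0.01,0,0,0.9,1,-0.957,-0.961,0.01,0,0,0.9,1,-0.957,-0.961,0.01,0,0,0.9,1,-0.957,-0.961,0.01,0,0,0.9,1,-0.957,-0.961,0.01,0,0,0.9,1,-0.957,-0.961,0.01,0,0,0.9,1]'; python3 -c "
from h import *
go(.472,-.105,.1,.66)"
```

```text
time_s: 2.25
ee_pos: [0.4406, -0.0357, 0.2013]
eef_rot: [3.141, -0.0, 1.365]
force: [0.5, 1.2, 0.5]
grip_width: 0.0938
grip_force: 0.0
row [-0.1228  0.0897  0.2027] [ 5.000e-04 -3.000e-04  4.486e-01]
```

```bash
python3 -m pendant '[-0.123,0.09,0.19,0,0,0.449,1,-0.123,0.09,0.19,0,0,0.449,1,-0.123,0.09,0.19,0,0,0.449,1,-0.123,0.09,0.19,0,0,0.449,1,-0.123,0.09,0.19,0,0,0.449,1,-0.123,0.09,0.19,0,0,0.449,1,-0.123,0.09,0.19,0,0,0.449,0,-0.123,0.09,0.19,0,0,0.449,0]'
python3 - <<'E'
from h import *
go(.472,-.105,.032,.66)
o=[]
for n,c in(("scene",(270,190)),("top",(250,205))):
    p=vision.camera(n); h=40
    o.append(cv2.resize(p["pixels"][c[1]-h:c[1]+h,c[0]-h:c[0]+h,::-1],(400,400),interpolation=cv2.INTER_CUBIC))
    t=status.get_obs(); print(proj(p,t["ee_pos"][None]))
cv2.imwrite("pics/d.png",np.hstack(o))
E
```

```text
time_s: 3.05
ee_pos: [0.4717, -0.1028, 0.1062]
eef_rot: [3.141, -0.0, 0.663]
force: [0.2, -0.6, -0.1]
grip_width: 0.0813
grip_force: 0.0
row [-0.0022  0.0038  0.1484] [ 0.0002 -0.0001  0.0016]
[[270.84691688 175.49002892]]
[[249.538532   208.03666596]]
```

View pics/d.png

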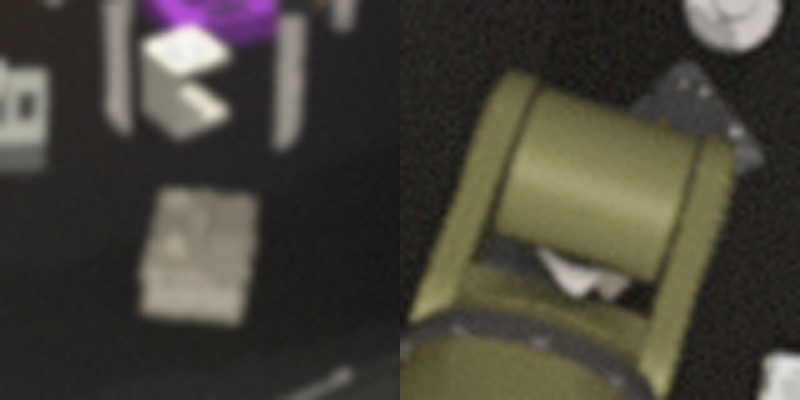

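In the scene crop the fingertips at (118,132) and (287,148) straddle the cartridge at (200,255). The top view is blocked by the wrist. I'll go down and grip.

```bash
python3 -m pendant '[-0.002,0.004,0.08,0,0,0,0,-0.002,0.004,0.148,0,0,0,0,-0.002,0.004,0.148,0,0,0,0,-0.002,0.004,0.148,0,0,0,-0.9,-0.002,0.004,0.148,0,0,0,-0.9,-0.002,0.004,0.148,0,0,0,-0.9,-0.002,0.004,0.148,0,0,0,-0.9,-0.002,0.004,0.148,0,0,0,-0.9]' 30;  python3 -m pendant '[0,0,0,0,0,0,-0.9,0,0,0,0,0,0,-0.9,0,0,-0.08,0,0,0,-0.9,0,0,-0.16,0,0,0,-0.9,0,0,-0.24,0,0,0,-0.9,0,0,-0.32,0,0,0,-0.9,0,0,-0.32,0,0,0,-0.9]'; python3 -c "
from h import *
go(.587,.129,.19,-.14)"
```

```text
time_s: 3.95
ee_pos: [0.4722, -0.1051, 0.0324]
eef_rot: [3.141, -0.0, 0.66]
force: [0.0, 0.2, -1.2]
grip_width: 0.0595
grip_force: 29.2
time_s: 4.65
ee_pos: [0.4739, -0.1056, 0.1971]
eef_rot: [3.135, -0.005, 0.66]
force: [-0.2, -0.3, -1.3]
grip_width: 0.0591
grip_force: 29.2
row [ 0.4663 -0.2321  0.0148] [ 0.0029 -0.0047  0.5092]
```

Run:
```python
from h import *
o=[]
t=status.get_obs(); print(t["grip_width"],t["grip_force"])
for n,c in(("scene",(270,160)),("scene",(270,200))):
    p=vision.camera(n); h=40
    o.append(cv2.resize(p["pixels"][c[1]-h:c[1]+h,c[0]-h:c[0]+h,::-1],(400,400),interpolation=cv2.INTER_CUBIC))
cv2.imwrite("pics/e.png",np.hstack(o))
```

```text
0.059074856601876974 29.2448323523422
```

View pics/e.png

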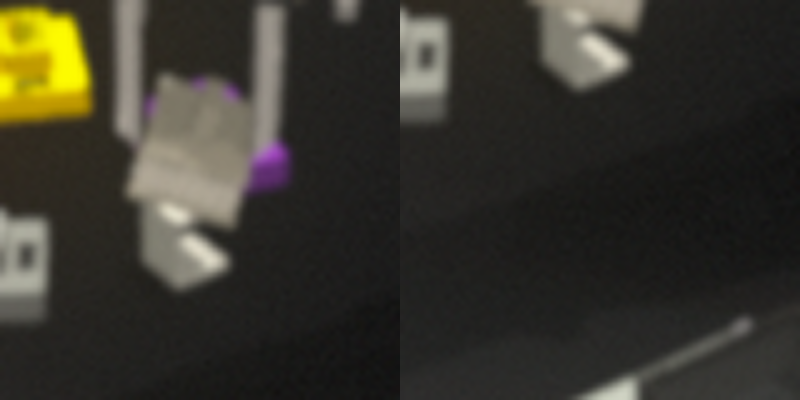

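The crop shows the cartridge held by the block's top edges and tilted by about 9°. That means I gripped too low and not on the tab. I'll set it back down and regrip higher.

```bash
python3 -m pendant '[0,0,0.09,0,0,0,-0.9,0,0,0.18,0,0,0,-0.9,0,0,0.25,0,0,0,-0.9,0,0,0.3,0,0,0,-0.9,0,0,0.32,0,0,0,-0.9,0,0,0.326,0,0,0,-0.9,0,0,0.328,0,0,0,-0.9,0,0,0.328,0,0,0,1,0,0,0.328,0,0,0,1,0,0,0.328,0,0,0,1,0,0,0.25,0,0,0,1,0,0,0.2,0,0,0,1]';  python3 - <<'E'
from h import *
o=[]
t=status.get_obs(); print(t["grip_width"],t["ee_pos"])
p=vision.camera("scene"); c=(270,190); h=32
ms=mask_at("cartridge",p,np.array((270,201))); print(ms.sum())
print(fit("cartridge",[(p,ms)],[.472,-.105,0,0],0.))
q=fit("cartridge",[(p,ms)],[.472,-.105,0,0],0.)[0]
S2=600/64
im=cv2.resize(p["pixels"][c[1]-h:c[1]+h,c[0]-h:c[0]+h,::-1],(600,600),interpolation=cv2.INTER_CUBIC)
im=np.hstack([im[:,100:500],im[:,100:500]])
for B in MOD["cartridge"]:
    u=((proj(p,place(B,q))-[c[0]-h,c[1]-h]+.5)*S2).astype(int)+[300,0]
    for i in range(8):
        for j in range(i):
            if bin(i^j).count("1")==1: cv2.line(im,tuple(map(int,u[i])),tuple(map(int,u[j])),(0,255,0),1)
cv2.imwrite("pics/f.png",im)
E
```

```text
time_s: 5.95
ee_pos: [0.4723, -0.1052, 0.094]
eef_rot: [3.141, -0.001, 0.66]
force: [0.0, -0.2, 0.6]
grip_width: 0.0932
grip_force: 0.0
0.09318277672642825 [ 0.4723177  -0.10517395  0.09398569]
500
(array([ 0.4754604 , -0.10724636,  0.        ,  0.73238675]), np.float64(0.061278431372549014))
```

View pics/f.png

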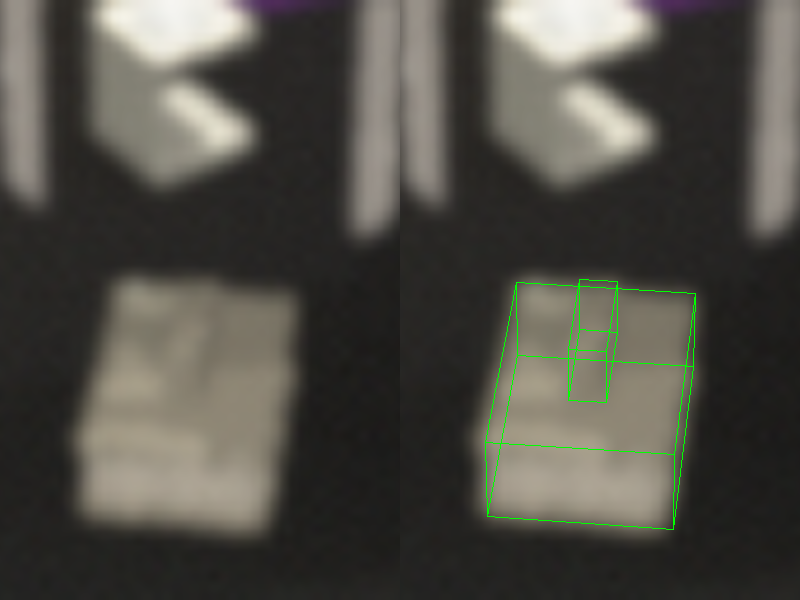

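The model overlay fits: the cartridge is upright with its tab at about (190,330) in the crop. Regripping on the tab, higher this time.

```bash
python3 -m pendant '[0,0,0.06,0,0,0,-0.4,0,0,0.06,0,0,0,-0.4,0,0,0.1,0,0,0,-0.4,0,0,0.114,0,0,0,-0.4,0,0,0.114,0,0,0,-1,0,0,0.114,0,0,0,-1,0,0,0.114,0,0,0,-1,0,0,0.114,0,0,0,-1,0,0,0.114,0,0,0,-1]' 30;  python3 -m pendant '[0,0,-0.04,0,0,0,-1,0,0,-0.1,0,0,0,-1]'
```

```text
time_s: 6.95
ee_pos: [0.4722, -0.1052, 0.0354]
eef_rot: [3.141, -0.0, 0.66]
force: [-0.4, -0.2, 0.2]
grip_width: 0.0253
grip_force: 0.0
time_s: 7.15
ee_pos: [0.4712, -0.1048, 0.0846]
eef_rot: [-3.139, 0.002, 0.66]
force: [0.1, 0.9, 0.8]
grip_width: 0.0093
grip_force: 0.0
```

```bash
python3 -m pendant '[0,0,0,0,0,0,-0.4,0,0,0,0,0,0,-0.4,0,0,0,0,0,0,-0.4,0,0,0.08,0,0,0,-0.4,0,0,0.1,0,0,0,-0.4,0,0,0.1,0,0,0,-1,0,0,0.1,0,0,0,-1,0,0,0.1,0,0,0,-1,0,0,0.1,0,0,0,-1,0,0,0.1,0,0,0,-1]' 30
```

```text
time_s: 8.15
ee_pos: [0.4725, -0.1053, 0.0358]
eef_rot: [3.14, -0.001, 0.66]
force: [-0.6, -0.8, 5.3]
grip_width: 0.0117
grip_force: 30.0
```

```bash
python3 -m pendant '[0,0,-0.08,0,0,0,-1,0,0,-0.16,0,0,0,-1,0,0,-0.24,0,0,0,-1,0,0,-0.32,0,0,0,-1,0,0,-0.33,0,0,0,-1]'; python3 -c "
from h import *
go(.587,.129,.19,-.14)"
```

```text
time_s: 8.65
ee_pos: [0.4735, -0.1055, 0.2049]
eef_rot: [3.135, -0.004, 0.66]
force: [-0.1, 0.2, -0.3]
grip_width: 0.0119
grip_force: 30.0
row [ 0.4667 -0.2316  0.0304] [ 0.0026 -0.0042  0.5092]
```

```bash
python3 -m pendant '[0.467,-0.232,0.02,0,0,0.509,-1,0.467,-0.232,0.02,0,0,0.509,-1,0.467,-0.232,0.02,0,0,0.509,-1,0.467,-0.232,0.02,0,0,0.509,-1,0.467,-0.232,0.02,0,0,0.509,-1,0.467,-0.232,0.02,0,0,0.509,-1,0.467,-0.232,0.02,0,0,0.509,-1,0.467,-0.232,0.02,0,0,0.509,-1,0.467,-0.232,0.02,0,0,0.509,-1]'
python3 - <<'E'
from h import *
P={n:vision.camera(n) for n in("scene","top")}; pickle.dump(P,open("p1.pkl","wb"))
t=status.get_obs(); print(t["ee_pos"],t["eef_rot"][2])
q=np.r_[t["ee_pos"],t["eef_rot"][2]]-[0,0,.0355,0]
o=[]
for n,c in(("scene",(310,220)),("top",(178,165))):
    p=P[n]; h=32;S2=400/64
    im=cv2.resize(p["pixels"][c[1]-h:c[1]+h,c[0]-h:c[0]+h,::-1],(400,400),interpolation=cv2.INTER_CUBIC)
    for B in MOD["cartridge"][:1]:
        u=((proj(p,place(B,q))-[c[0]-h,c[1]-h]+.5)*S2).astype(int)
        for i in range(8):
            for j in range(i):
                if bin(i^j).count("1")==1: cv2.line(im,tuple(map(int,u[i])),tuple(map(int,u[j])),(0,255,0),1)
    o.append(im)
    m=mask_at("cartridge",p,proj(p,q[None,:3])[0])
    if m is not None: print(n,m.sum(),fit("cartridge",[(p,m)],q,q[2]))
cv2.imwrite("pics/g.png",np.hstack(o))
E
```

```text
time_s: 9.55
ee_pos: [0.5851, 0.1287, 0.1898]
eef_rot: [3.141, 0.0, -0.139]
force: [0.1, -0.4, -0.8]
grip_width: 0.0115
grip_force: 30.0
[0.58525272 0.12859555 0.19015222] -0.14020207752127933
scene 941 (array([ 0.58595074,  0.12855828,  0.15465222, -0.11129018]), np.float64(0.1931320455918818))
top 131 (array([0.58060751, 0.11367679, 0.15465222, 0.6893809 ]), np.float64(3.7288130519383325))
```

View pics/g.png

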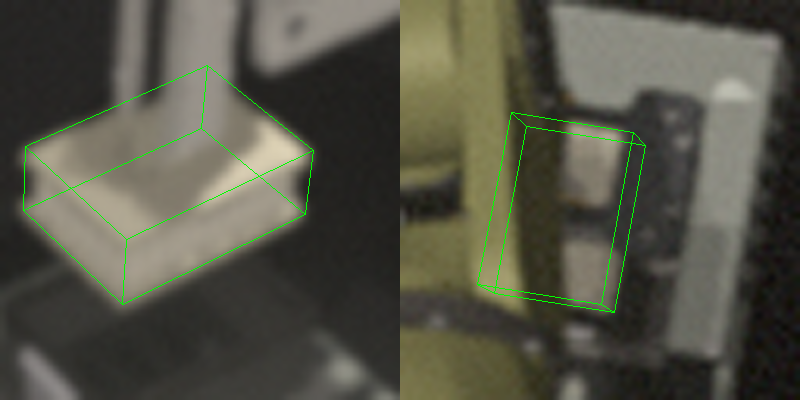

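Run:
```python
from h import *
from scipy.ndimage import map_coordinates
P=pickle.load(open("p0.pkl","rb"))
t=np.linspace(-1,1,60)
def ring(a,b,z):
    return np.vstack([np.c_[t*a/2,0*t+b/2],np.c_[t*a/2,0*t-b/2],np.c_[0*t+a/2,t*b/2],np.c_[0*t-a/2,t*b/2]]),z
def samp(p,q,a,b,z):
    r,_=ring(a,b,z); X=place(np.c_[r,np.full(len(r),z*1.)]/1000,q); u=proj(p,X)
    return map_coordinates(p["g"],[u[:,1],u[:,0]],order=1)
for n in P: P[n]["g"]=cv2.cvtColor(P[n]["pixels"],cv2.COLOR_RGB2GRAY).astype(float)
def cost(n):
    p=P[n]
    def f(d):
        q=np.array([.587,.129,.11,-.14])+d*[.01,.01,0,.1]
        # ring dark, just outside bright (clipped so the bench/steel does not dominate)
        return np.clip(samp(p,q,92,68,3),0,90).mean()-.5*np.clip(samp(p,q,104,80,3),0,110).mean()-.5*np.clip(samp(p,q,82,58,-2),0,90).mean()
    return f
for n in P:
    c=cost(n); B=None
    for s in np.random.default_rng(0).uniform(-.6,.6,(25,3)):
        r=minimize(c if 0 else (lambda d:c(np.r_[d[:2],0,d[2]])),s,method="Nelder-Mead")
        if B is None or r.fun<B.fun:B=r
    print(n,B.fun,np.array([.587,.129,-.14])+B.x*[.01,.01,.1])
q1=[.587,.129,.11,-.14]; q2=[.5895,.1295,.11,-.17]
o=[]
for n,c in(("scene",(303,243)),("top",(178,170))):
    p=P[n]; h=28;S2=400/56
    im=cv2.resize(cv2.convertScaleAbs(p["pixels"][c[1]-h:c[1]+h,c[0]-h:c[0]+h,::-1],alpha=2),(400,400),interpolation=cv2.INTER_CUBIC)
    o.append(im.copy())
    for q,col in((q1,(0,255,0)),(q2,(0,0,255))):
        X=place(np.array([[48,36,3],[48,-36,3],[-48,-36,3],[-48,36,3]])/1000,np.array(q))
        u=((proj(p,X)-[c[0]-h,c[1]-h]+.5)*S2).astype(np.int32); cv2.polylines(im,[u],True,col,1)
    o.append(im)
cv2.imwrite("pics/h.png",cv2.resize(np.vstack([np.hstack(o[:2]),np.hstack(o[2:])]),(600,600)))
```

```text
scene -7.496370410546973 [ 0.61867368  0.13356512 -0.11163288]
top -22.28009359226284 [ 0.58403935  0.12875175 -0.14218519]
```

View pics/h.png

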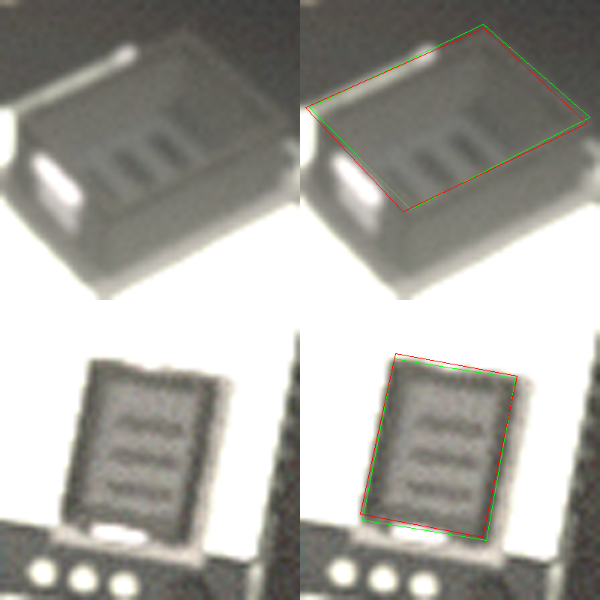

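The enhanced crops show the rim's corners matching the green outline within about 1 pixel in both views: scene (10,110), (185,30), (283,122), (100,208) and top (88,360), (217,378), (187,540), (65,520). So the well is at about (0.587, 0.129), yaw -0.14. Lowering with an eye on the force.

```bash
python3 -m pendant '[0.003,-0.001,0.06,0,0,0,-1,0.003,-0.001,0.076,0,0,0,-1,0.003,-0.001,0.084,0,0,0,-1,0.003,-0.001,0.09,0,0,0,-1,0.003,-0.001,0.096,0,0,0,-1,0.003,-0.001,0.096,0,0,0,-1]'
```

```text
time_s: 10.35
ee_pos: [0.5871, 0.1299, 0.1423]
eef_rot: [-3.142, -0.0, -0.14]
force: [0.4, -0.6, -0.7]
grip_width: 0.0117
grip_force: 30.0
```

```bash
python3 -m pendant '[0,0,0.012,0,0,0,-1,0,0,0.024,0,0,0,-1,0,0,0.036,0,0,0,-1,0,0,0.046,0,0,0,-1,0,0,0.054,0,0,0,-1,0,0,0.058,0,0,0,-1,0,0,0.058,0,0,0,-1]'
```

```text
time_s: 11.05
ee_pos: [0.5869, 0.1299, 0.1127]
eef_rot: [3.141, 0.0, -0.14]
force: [0.3, 0.1, -1.2]
grip_width: 0.0117
grip_force: 30.0
```

```bash
python3 -m pendant '[0,0,0.003,0,0,0,-1,0,0,0.005,0,0,0,-1,0,0,0.007,0,0,0,-1,0,0,0.007,0,0,0,-1]'
```

```text
time_s: 11.45
ee_pos: [0.5871, 0.13, 0.1109]
eef_rot: [-3.141, -0.001, -0.14]
force: [-6.1, -1.3, 11.0]
grip_width: 0.0119
grip_force: 30.0
```

```bash
python3 -m pendant '[0,0,-0.003,0,0,0,-1,0,0,-0.003,0,0,0,-1,0,0.003,-0.003,0,0,0,-1,0,0.006,-0.003,0,0,0,-1,0,0.006,-0.003,0,0,0,-1]';python3 -m pendant '[0,-0.003,0,0,0,0,-1,0,-0.006,0,0,0,0,-1,0,-0.009,0,0,0,0,-1,0,-0.012,0,0,0,0,-1,0,-0.012,0,0,0,0,-1]'
```

```text
time_s: 11.95
ee_pos: [0.587, 0.1288, 0.1112]
eef_rot: [-3.138, -0.001, -0.14]
force: [3.6, 12.6, -1.8]
grip_width: 0.0112
grip_force: 30.1
time_s: 12.45
ee_pos: [0.5874, 0.133, 0.1109]
eef_rot: [3.142, 0.0, -0.14]
force: [0.6, 0.0, -0.7]
grip_width: 0.0116
grip_force: 30.0
```

```bash
python3 -m pendant '[0,0.006,0,0,0,0,-1,0.003,0.006,0,0,0,0,-1,0.006,0.006,0,0,0,0,-1,0.006,0.006,0,0,0,0,-1]';python3 -m pendant '[-0.003,0,0,0,0,0,-1,-0.006,0,0,0,0,0,-1,-0.009,0,0,0,0,0,-1,-0.012,0,0,0,0,0,-1,-0.012,0,0,0,0,0,-1]'
```

```text
time_s: 12.85
ee_pos: [0.5897, 0.1295, 0.1109]
eef_rot: [3.142, 0.001, -0.14]
force: [-3.0, 0.4, 0.9]
grip_width: 0.0114
grip_force: 30.0
time_s: 13.35
ee_pos: [0.5841, 0.1304, 0.1112]
eef_rot: [-3.142, -0.001, -0.14]
force: [1.0, -0.3, -0.4]
grip_width: 0.0116
grip_force: 30.0
```

```bash
python3 -m pendant '[0.006,-0.004,0,0,0,0,-1,0.006,-0.007,0,0,0,0,-1,0.006,-0.01,0,0,0,0,-1,0.006,-0.01,0,0,0,0,-1]';python3 -m pendant '[0,-0.002,0,0,0,0,-1,0,-0.004,0,0,0,0,-1,0,-0.004,0,0,0,0,-1]'
```

```text
time_s: 13.75
ee_pos: [0.5876, 0.1348, 0.111]
eef_rot: [3.141, 0.0, -0.14]
force: [-0.5, -3.2, 0.1]
grip_width: 0.0117
grip_force: 30.0
time_s: 14.05
ee_pos: [0.5876, 0.1351, 0.1111]
eef_rot: [3.138, 0.001, -0.14]
force: [-5.3, -14.4, 4.0]
grip_width: 0.0119
grip_force: 30.1
```

```bash
python3 -m pendant '[-0.006,0.008,0,0,0,0,-1,-0.01,0.008,0,0,0,0,-1,-0.014,0.008,0,0,0,0,-1,-0.014,0.008,0,0,0,0,-1]';python3 -m pendant '[-0.002,0,0,0,0,0,-1,-0.004,0,0,0,0,0,-1,-0.004,0,0,0,0,0,-1]'
```

```text
time_s: 14.45
ee_pos: [0.583, 0.1331, 0.1124]
eef_rot: [-3.141, -0.008, -0.14]
force: [14.8, -6.4, -0.9]
grip_width: 0.0119
grip_force: 30.0
time_s: 14.75
ee_pos: [0.582, 0.1333, 0.113]
eef_rot: [-3.141, -0.01, -0.14]
force: [18.7, -8.5, 1.3]
grip_width: 0.0116
grip_force: 30.0
```

```bash
python3 -m pendant '[0.008,0.004,0,0,0,0,-1,0.016,0.004,0,0,0,0,-1,0.016,0.004,0,0,0,0,-1,0.016,0.004,0,0,0,0,-1]'; python3 -c "
from h import *
go(.5868,.132,.111,-.14)"
```

```text
time_s: 15.15
ee_pos: [0.5862, 0.1313, 0.1113]
eef_rot: [-3.141, -0.0, -0.14]
force: [-0.4, -1.4, 5.4]
grip_width: 0.0117
grip_force: 30.0
row [ 0.0009 -0.0016  0.0006] [-0.0001 -0.0002  0.0003]
```

Centred and on the floor. Releasing, then moving up.

```bash
python3 -m pendant '[0.001,-0.001,0,0,0,0,-0.55,0,0,0,0,0,0,-0.5,0,0,0,0,0,0,-0.5,0,0,0,0,0,0,-0.5,0,0,-0.04,0,0,0,-0.5,0,0,-0.12,0,0,0,0.2,0,0,-0.2,0,0,0,1,0,0,-0.2,0,0,0,1]'; python3 -c "
from h import *
go(.489,-.319,.19,-.71)
p=vision.camera('scene');m=mask_at('cartridge',p,proj(p,np.array([[.5868,.132,.1]]))[0]);print(None if m is None else m.sum())
for t in ('yarn_cone','pilling_tube','weight','pick_glass','jar'):
  p=vision.camera('scene')
  for d in silhouettes(t,p)[:1]: e=d['extent'];print(t,d['score'],ground(p,((e[0]+e[2])/2,e[3]-3),0))
"
```

```text
time_s: 15.95
ee_pos: [0.5879, 0.1314, 0.2168]
eef_rot: [-3.139, -0.008, -0.14]
force: [0.6, 0.7, -0.3]
grip_width: 0.0439
grip_force: 0.0
row [-0.0709  0.9197  0.0506] [-0.0031 -0.0047  0.3631]
None
yarn_cone 0.88 [ 0.62767759 -0.47254353  0.        ]
pilling_tube 0.74 [ 0.68913859 -0.38781812  0.        ]
weight 0.71 [ 0.63498068 -0.16228081  0.        ]
pick_glass 0.73 [ 0.37612714 -0.22461457  0.        ]
jar 0.66 [0.81598045 0.00577035 0.        ]
```

```bash
python3 -m pendant '[-0.071,0.92,0.02,0,0,0.363,1,-0.071,0.92,0.02,0,0,0.363,1,-0.071,0.92,0.02,0,0,0.363,1,-0.071,0.92,0.02,0,0,0.363,1,-0.071,0.92,0.02,0,0,0.363,1,-0.071,0.92,0.02,0,0,0.363,1,-0.071,0.92,0.02,0,0,0.363,1,-0.071,0.92,0.02,0,0,0.363,1,-0.071,0.92,0.02,0,0,0.363,1,-0.071,0.92,0.02,0,0,0.363,1,-0.071,0.92,0.02,0,0,0.363,1,-0.071,0.92,0.02,0,0,0.363,1]'
python3 - <<'E'
from h import *
p={n:vision.camera(n) for n in("scene","top")}
o=[]
for n,c in(("scene",(303,243)),("top",(178,170)),("scene",(222,165))):
    h=28; k=p[n]
    im=cv2.resize(cv2.convertScaleAbs(k["pixels"][c[1]-h:c[1]+h,c[0]-h:c[0]+h,::-1],alpha=1.5),(400,400),interpolation=cv2.INTER_CUBIC)
    Bs,q=((MOD["cartridge"],[.5868,.132,.075,-.14]),(MOD["cover"],[.489,-.319,.0,-.71]))[len(o)==2]
    im0=im.copy()
    for B in Bs:
        u=((proj(k,place(B,q))-[c[0]-h,c[1]-h]+.5)*400/56).astype(int)
        for i in range(8):
            for j in range(i):
                if bin(i^j).count("1")==1: cv2.line(im,tuple(map(int,u[i])),tuple(map(int,u[j])),(0,255,0),1)
    o.append(np.vstack([im0,im]))
cv2.imwrite("pics/i.png",cv2.resize(np.hstack(o),(800,534)))
ms=mask_at("cover",p["scene"],np.array((222,173)))
print(fit("cover",[(p["scene"],ms)],[.489,-.319,0,-.71],0.))
go(.489,-.319,.1,-.71)
E
```

```text
time_s: 17.75
ee_pos: [0.4872, -0.3185, 0.201]
eef_rot: [-3.141, 0.0, -0.709]
force: [0.6, 0.6, -0.7]
grip_width: 0.094
grip_force: 0.0
(array([ 0.49011576, -0.32066618,  0.        , -0.73775518]), np.float64(0.04452522582066534))
row [ 0.0034 -0.0005  0.2025] [-0.0001 -0.0001  0.0012]
```

View pics/i.png

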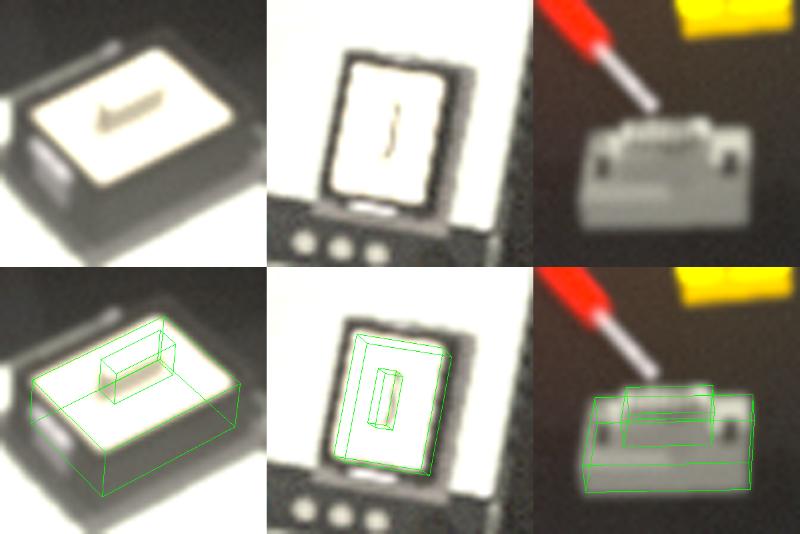

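The cartridge sits square in the housing with its tab up at (130,110). The cover at (665,175) matches the model, and the screwdriver's tip is clear of the fingers. Going down to the cover.

```bash
python3 -m pendant '[0.003,0,0.1,0,0,0.007,0.4,0.003,0,0.2,0,0,0.007,0.4,0.003,0,0.28,0,0,0.007,0.4,0.003,0,0.32,0,0,0.007,0.4,0.003,0,0.336,0,0,0.007,0.4,0.003,0,0.344,0,0,0.007,0.4,0.003,0,0.344,0,0,0.007,0.4]' 50
```

```text
time_s: 18.6
ee_pos: [0.4886, -0.3204, 0.0299]
eef_rot: [-3.141, -0.001, -0.72]
force: [-0.1, -0.4, 0.3]
grip_width: 0.0659
grip_force: 0.0
```

```bash
python3 -m pendant '[0,0,0.004,0,0,0,0.4,0,0,0.008,0,0,0,0.4,0,0,0.01,0,0,0,-0.6,0,0,0.01,0,0,0,-0.6,0,0,0.01,0,0,0,-0.6,0,0,0.01,0,0,0,-0.6,0,0,0.01,0,0,0,-0.6]' 50
```

```text
time_s: 19.3
ee_pos: [0.4881, -0.3205, 0.0241]
eef_rot: [-3.142, -0.0, -0.721]
force: [-0.1, -0.6, 1.2]
grip_width: 0.0395
grip_force: 49.9
```

```bash
python3 -m pendant '[0,0,-0.06,0,0,0,-0.6,0,0,-0.14,0,0,0,-0.6,0,0,-0.22,0,0,0,-0.6,0,0,-0.3,0,0,0,-0.6,0,0,-0.36,0,0,0,-0.6,0,0,-0.36,0,0,0,-0.6]'; python3 -c "
from h import *
go(.5868,.132,.2,-.14)"
```

```text
time_s: 19.9
ee_pos: [0.4891, -0.3213, 0.2084]
eef_rot: [-3.141, -0.007, -0.721]
force: [0.9, -0.4, -1.8]
grip_width: 0.0394
grip_force: 49.9
row [-0.4518 -0.8099  0.0142] [ 0.001  -0.0043 -0.3698]
```

```bash
python3 -m pendant '[-0.452,-0.81,0.016,0,0,-0.37,-0.6,-0.452,-0.81,0.016,0,0,-0.37,-0.6,-0.452,-0.81,0.016,0,0,-0.37,-0.6,-0.452,-0.81,0.016,0,0,-0.37,-0.6,-0.452,-0.81,0.016,0,0,-0.37,-0.6,-0.452,-0.81,0.016,0,0,-0.37,-0.6,-0.452,-0.81,0.016,0,0,-0.37,-0.6,-0.452,-0.81,0.016,0,0,-0.37,-0.6,-0.452,-0.81,0.016,0,0,-0.37,-0.6,-0.452,-0.81,0.016,0,0,-0.37,-0.6,-0.452,-0.81,0.016,0,0,-0.37,-0.6,-0.452,-0.81,0.016,0,0,-0.37,-0.6]'
python3 - <<'E'
from h import *
p=vision.camera("scene"); t=status.get_obs(); q=np.r_[t["ee_pos"],t["eef_rot"][2]]-[0,0,.0241,0]
m=mask_at("cover",p,proj(p,q[None,:3]+[[0,0,.02]])[0])
if m is not None: print(q,fit("cover",[(p,m)],q,q[2]))
c=np.round(proj(p,q[None,:3])[0]).astype(int);h=32
im=cv2.resize(cv2.convertScaleAbs(p["pixels"][c[1]-h:c[1]+h,c[0]-h:c[0]+h,::-1],alpha=1.5),(600,600),interpolation=cv2.INTER_CUBIC)
for B in MOD["cover"]:
    u=((proj(p,place(B,q))-[c[0]-h,c[1]-h]+.5)*600/64).astype(int)
    for i in range(8):
        for j in range(i):
            if bin(i^j).count("1")==1: cv2.line(im,tuple(map(int,u[i])),tuple(map(int,u[j])),(0,255,0),1)
cv2.imwrite("pics/j.png",im)
go(.5868,.132,.145,-.14)
E
```

```text
time_s: 21.1
ee_pos: [0.5853, 0.1321, 0.1951]
eef_rot: [3.141, 0.001, -0.14]
force: [-0.7, -0.2, -1.4]
grip_width: 0.0397
grip_force: 49.9
[ 0.58541108  0.13163539  0.17137969 -0.14081011] (array([ 0.58578113,  0.13208704,  0.17137969, -0.09892393]), np.float64(0.17664919433119783))
row [ 0.0024 -0.0015  0.1015] [ 0.0002  0.0003 -0.0008]
```

View pics/j.png

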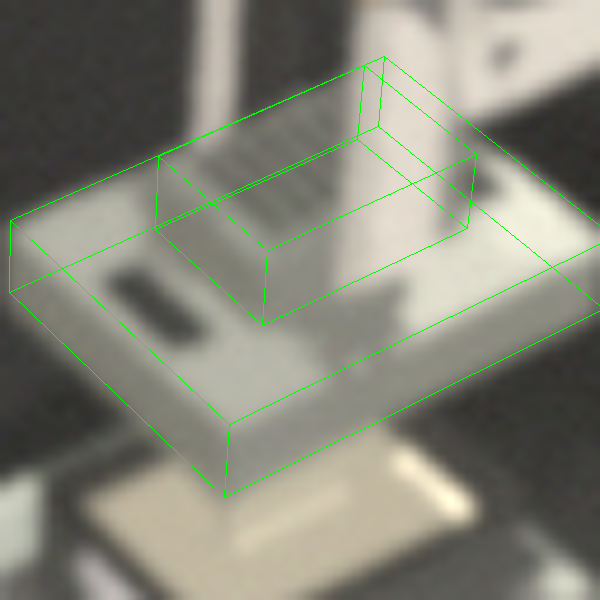

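The overlay fits the held cover (corners at (10,220) and (230,425)), so it is centred in the hand and level. Lowering over the housing.

```bash
python3 -m pendant '[0.002,-0.001,0.06,0,0,0,-0.6,0.002,-0.001,0.09,0,0,0,-0.6,0.002,-0.001,0.104,0,0,0,-0.6,0.002,-0.001,0.112,0,0,0,-0.6,0.002,-0.001,0.12,0,0,0,-0.6,0.002,-0.001,0.128,0,0,0,-0.6,0.002,-0.001,0.128,0,0,0,-0.6]'
```

```text
time_s: 21.9
ee_pos: [0.5866, 0.1332, 0.1319]
eef_rot: [3.142, 0.0, -0.14]
force: [0.6, -0.3, -1.3]
grip_width: 0.0392
grip_force: 49.9
```

```bash
python3 -m pendant '[0,0.001,0.003,0,0,0,-0.6,0,0.001,0.006,0,0,0,-0.6,0,0.001,0.008,0,0,0,-0.6,0,0.001,0.01,0,0,0,-0.6,0,0.001,0.01,0,0,0,-0.6]'; python3 -m pendant '[0,0,0.002,0,0,0,-0.6,0,0,0.004,0,0,0,-0.6,0,0,0.006,0,0,0,-0.6,0,0,0.006,0,0,0,-0.6]' 60
```

```text
time_s: 22.4
ee_pos: [0.587, 0.1328, 0.1279]
eef_rot: [-3.141, -0.001, -0.14]
force: [-0.2, -1.1, 6.2]
grip_width: 0.0397
grip_force: 49.9
time_s: 22.8
ee_pos: [0.5872, 0.133, 0.1257]
eef_rot: [-3.141, -0.002, -0.14]
force: [-2.8, -1.0, 10.8]
grip_width: 0.0393
grip_force: 59.9
```

```bash
python3 -m pendant '[0,0,0.002,0,0,0,-0.6,0,0,0.004,0,0,0,-0.6,0,0,0.006,0,0,0,-0.6,0,0,0.008,0,0,0,-0.6,0,0,0.008,0,0,0,-0.6]'; python3 -m pendant '[0,0,0.002,0,0,0,-0.6,0,0,0.004,0,0,0,-0.6,0,0,0.004,0,0,0,-0.6]'
```

```text
time_s: 23.3
ee_pos: [0.5863, 0.1328, 0.119]
eef_rot: [3.141, 0.001, -0.14]
force: [2.1, 0.9, -9.9]
grip_width: 0.0393
grip_force: 59.9
time_s: 23.6
ee_pos: [0.5866, 0.1327, 0.1182]
eef_rot: [3.141, 0.0, -0.14]
force: [-1.1, -0.2, -2.9]
grip_width: 0.0397
grip_force: 59.9
```

Snapped: the force dropped suddenly near z = 0.119. Now squeezing the seal.

```bash
python3 -m pendant '[0,0,0.002,0,0,0,-0.6,0,0,0.004,0,0,0,-0.6,0,0,0.004,0,0,0,-0.6]'; python3 -m pendant '[0,0,0.001,0,0,0,-0.6,0,0,0.002,0,0,0,-0.6,0,0,0.002,0,0,0,-0.6]'
```

```text
time_s: 23.9
ee_pos: [0.5867, 0.1328, 0.1168]
eef_rot: [-3.142, -0.001, -0.14]
force: [-4.9, -1.1, 8.1]
grip_width: 0.0397
grip_force: 59.9
time_s: 24.2
ee_pos: [0.5867, 0.1327, 0.1162]
eef_rot: [-3.142, -0.001, -0.14]
force: [-7.0, -2.3, 9.0]
grip_width: 0.0395
grip_force: 59.9
```

```bash
python3 -m pendant '[0,0,0.001,0,0,0,-0.6,0,0,0.002,0,0,0,-0.6,0,0,0.002,0,0,0,-0.6]'; python3 -m pendant '[0,0,0.001,0,0,0,-0.6,0,0,0.001,0,0,0,-0.6,0,0,0.001,0,0,0,-0.6]'
```

```text
time_s: 24.5
ee_pos: [0.5868, 0.1327, 0.1161]
eef_rot: [-3.141, -0.001, -0.14]
force: [-11.1, -3.5, 18.0]
grip_width: 0.0398
grip_force: 59.9
time_s: 24.8
ee_pos: [0.5868, 0.1328, 0.1161]
eef_rot: [-3.141, -0.002, -0.14]
force: [-12.5, -3.1, 22.2]
grip_width: 0.0394
grip_force: 59.9
```

```bash
python3 -m pendant '[0,0,-0.0005,0,0,0,-0.6,0,0,-0.0005,0,0,0,-0.6,0,0,-0.0005,0,0,0,-0.6,0,0,-0.0005,0,0,0,-0.6,0,0,-0.0005,0,0,0,-0.6,0,0,-0.0005,0,0,0,-0.6]'
```

```text
time_s: 25.4
ee_pos: [0.5868, 0.1328, 0.1161]
eef_rot: [-3.141, -0.001, -0.14]
force: [-11.7, -2.4, 20.2]
grip_width: 0.0396
grip_force: 59.9
```

The push is steady at 20 N and the cover is on its hard stop, so I'm handing in.

```bash
python3 -c "
from h import *
print(order.hand_in())"
```

```text
the job is handed in; nothing more can be done
None
```

I fitted the cartridge in the housing, snapped the cover over both catches, and handed the job in with the arm still pressing the cover down at about 20 N. The cover had stopped moving, so the seal should be fully squeezed; the hand-in gave no verdict.

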